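Close up the round filler tubs

TASK

The lids of the three filler tubs are only loosely on. Close the two round tubs, the wide low one and the tall slim one, by pressing each lid straight down from above until it is fully home on the tub's shoulder. The square tub is still in use, so leave its lid raised as it is, and do not knock over the upright piece of metal channel.

Things in the scene. Friction and masses are not known exactly. Their poses are not given: they have to be found in the camera images.
- wide_tub_lid (a point): Top centre of the lid of the wide, low round tub: grey plastic disc 130 mm across and 22 thick, raised pad (78 across, 3 high) in its middle, on a white tub with a wire handle. Stands 13 to 18 mm above the tub's shoulder (pale neck in the gap); slides straight down against about 6 N, stays where left, stops hard on the shoulder: this point is then 100 mm above the table. Tub fixed. z up.
- slim_tub_lid (a point): Top centre of the lid of the tall, slim round tub: grey plastic disc 84 mm across and 22 thick, raised pad (50 across, 3 high) in its middle, on a white tub. Stands 13 to 18 mm above the tub's shoulder (pale neck in the gap); slides straight down against about 6 N, stays where left, stops hard on the shoulder: this point is then 145 mm above the table. Tub fixed. z up.
- square_lid (a point): Top centre of the lid of the square tub: grey plastic square, 100 mm a side and 22 thick, raised square pad (60 mm a side, 3 high) in its middle, on a white tub. Leave alone. Stands 13 to 18 mm above the tub's shoulder (pale neck in the gap); slides straight down against about 6 N, stays where left, stops hard on the shoulder: this point is then 125 mm above the table. Tub fixed. z up.
- channel_mid (a point): Middle (half-way up) of a loose offcut of bright U-shaped steel channel standing on end, 42 by 50 mm in plan and 110 mm tall, 0.25 kg. z points up along it. It is to stay standing.
There are look-alikes about, which are no part of the job. Several things look just like the part that bears channel_mid: the one meant starts nearest to the robot's base. Leave any purple look-alike of the part that bears wide_tub_lid alone.

How it is judged:
By the outcome, as a careful person would: the job done as asked, in the order asked, and still so for the second after the job is handed in, with the robot touching nothing.
It also fails if it takes over 34 s, if anything falls off the work surface, if the arm or the gripper's body presses on something with over 40 N, if the wrist force passes 120 N, or if a joint passes its speed limit or range.

ROBOT

A 6-joint arm with a two-finger parallel gripper is mounted at the origin on the work surface. World frame = base frame: x ahead of the robot, y to its left, z up, the work surface at z = 0. Lengths are in mm, angles in rad, forces in N, time in s.
With the tool pointing down it reaches from about 275 to 725 mm from the base axis. Payload 15.9 kg.
Tool frame: the origin (TCP) lies at the very end of the fingers, on their centre line; the grasp point (between the pads) lies 19 mm behind it; z points along the fingers, y is the direction in which the jaws open and shut (so a half turn about z gives the same grasp; the last joint's range is limited). The gripper opens to 85 mm and grips with 20 to 120 N. Pads are 22 mm wide; open, the fingers measure 114 mm over their backs; the gripper's body (76 mm by 85 mm) begins 54 mm behind the grasp point. The pads swing forward as they close: fully open they stand 13 mm farther back than shut.
Start: joints at [1.276, 0.213, -0.034, 1.323, 0, 1.571], TCP at [145.268, 478.417, 231.306] pointing down, gripper open.
Joint ranges: [-2.98, 2.98], [-0.74, 1.72], [-1.14, 1.35], [-2.1, 2.04], [-1.57, 1.44], [-3.14, 3.14]. Speed limits (rad/s): [1.89, 1.89, 2.39, 2.57, 3.14, 3.14].

INTERFACE

Orientations are given as a unit quaternion [w, x, y, z].
In Python, from station import ctrl gives the robot as it stands. The module is installed in compiled form; this text tells all that it offers. Calls block until the motion is done:
- ctrl.move_ptp(position, orientation): joint-space move of the TCP to a pose.
- ctrl.move_l(position, ori=None, vel=150, f_stop=None): straight line of the TCP; ori=None keeps the orientation; vel is the mean speed in mm/s. With f_stop (N) it stops when the force on the tool has changed by that much, and returns True; else False.
- ctrl.move_joints(angles): joint-space move.
- ctrl.grip(opening, f_grip=None): finger opening in mm; f_grip is the grip in N (None keeps the last); returns when the fingers have stopped.
- ctrl.wait(seconds).
- ctrl.ik(position, orientation): joint angles nearest the present ones, or None.
- ctrl.sense(): the state.
- ctrl.get_image(name): name is "scene" or "top" or "wrist"; returns the picture (480x640x3 uint8, red, green, blue); there is no depth.
- ctrl.camera_model(name): a dict with "intrinsics" (3x3 intrinsics, pixels), "rvec" (rotation vector, rad) and "tvec" (3), from world to camera coordinates, as OpenCV has them; the wrist camera has in their place "T_tool_cam" (4x4, takes a point from camera to tool coordinates, whose origin is the TCP and whose axes are the flange's). Camera axes: x right, y down, z forward; pixel columns grow to the right and rows downward; lengths in mm; the calibration is good to about 2 mm. A picture is of the moment at which its call begins: read the wrist's pose just before it. camera_model takes no time and is no camera call.
A pose or a line that the arm cannot do raises ctrl.PlanningError and nothing moves.
- ctrl.finish_job(): hands the job in, once; it reports no verdict.
Trained networks look in the newest picture that a camera, given by its name, has taken for a name from the list of things; names that differ only in an ending like _2 or _b are one class to them, and where a whole thing is asked for, a point or a joint stands for the part that bears it (a point fixed in the world has none). Each returns a list of dicts, best first, with "confidence" (0 to 1); they miss things now and then, are a little off and sometimes report something else, mostly with a low value. They report only what shows in the picture. A call takes as long as a camera call. They do not tell look-alikes from the thing itself.
- ctrl.boxes_of(camera, name): "position" ([column, row] in pixels, amid what is visible of it).
- ctrl.masks_of(camera, name): "pixels" (480x640 bool, what is visible of it) and "position" ([column, row] in pixels, amid what is visible of it).
The state is a dict: "clock": time; "joint_pos": joint angles; "dq": joint speeds; "effort": joint torques, N m; "tool_pos": TCP position; "eef_rot": TCP orientation; "wrist_force": force on the tool from outside, world axes, zero at the start; "wrist_torque": the same for the moment, N m; "finger_gap": finger opening in mm.
Only numpy, scipy, OpenCV 4.12 (cv2) and the standard library are available. Lean on these libraries where they do the work, as an engineer would, in place of code of your own. Each camera call takes 0.05 s, during which the arm holds its last target.

## Working session

There is one attempt and no reset: what is moved stays moved. The work goes in short steps, each a Python script; the robot and the scene stay as the last script left them, time stands still between calls to the robot, and variables do not carry over. Pictures are saved under pics/ and viewed, and the job is handed in when it is done.

```bash
mkdir -p pics; cat > h.py <<'E'
from station import ctrl
import numpy as np, cv2
def save(n,f):
    im=ctrl.get_image(n); cv2.imwrite('pics/'+f,im[:,:,::-1]); return im
E
python3 - <<'E'
from h import *
for n in ['scene','top']:
    save(n,n+'1.png')
    m=ctrl.camera_model(n); print(n,{k:np.round(v,3).tolist() for k,v in m.items()})
    for o in ['wide_tub_lid','slim_tub_lid','square_lid','channel_mid']:
        print(o,[(np.round(d['position']).tolist(),round(d['confidence'],2),int(d['pixels'].sum())) for d in ctrl.masks_of(n,o)])
print(np.round(ctrl.camera_model('wrist')['T_tool_cam'],3).tolist()); s=ctrl.sense(); print(s['clock'],s['eef_rot'])
E
```

```text
scene {'intrinsics': [[482.669, 0.0, 330.082], [0.0, 482.669, 234.458], [0.0, 0.0, 1.0]], 'rvec': [2.222, 0.798, -0.355], 'tvec': [-423.757, -130.426, 1327.744]}
wide_tub_lid [([330.0, 147.0], 0.83, 1326), ([381.0, 182.0], 0.65, 1731)]
slim_tub_lid [([301.0, 213.0], 0.95, 1095), ([379.0, 179.0], 0.66, 1743)]
square_lid [([200.0, 321.0], 0.72, 3143), ([381.0, 178.0], 0.29, 1680)]
channel_mid [([397.0, 374.0], 0.76, 1459), ([460.0, 300.0], 0.67, 959)]
top {'intrinsics': [[547.227, 0.0, 314.325], [0.0, 547.227, 233.991], [0.0, 0.0, 1.0]], 'rvec': [2.158, -2.175, 0.15], 'tvec': [2.503, 583.024, 1172.665]}
wide_tub_lid [([160.0, 372.0], 0.81, 3526), ([186.0, 272.0], 0.65, 3179)]
slim_tub_lid [([309.0, 290.0], 0.89, 1422)]
square_lid [([458.0, 267.0], 0.62, 2460)]
channel_mid [([259.0, 173.0], 0.96, 759), ([368.0, 129.0], 0.95, 936), ([266.0, 135.0], 0.69, 790)]
[[-0.0, -0.945, -0.327, 83.516], [1.0, -0.0, 0.0, -0.737], [-0.0, -0.327, 0.945, -142.119], [0.0, 0.0, 0.0, 1.0]]
0.5 [-7.33044649e-06  1.46858545e-01  9.89157504e-01 -3.01686151e-06]
```

View pics/scene1.png

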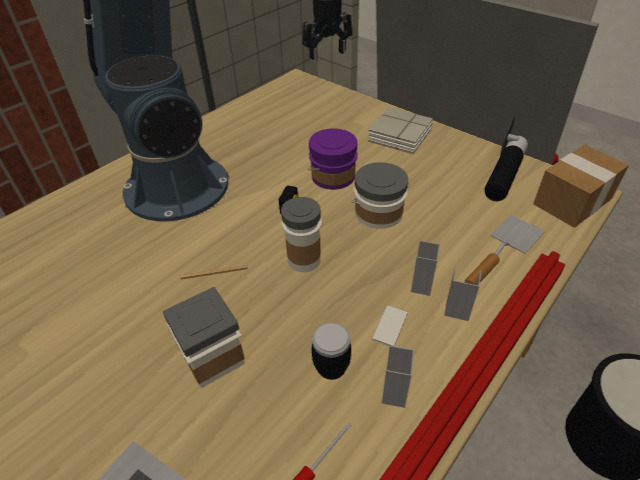

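View pics/top1.png

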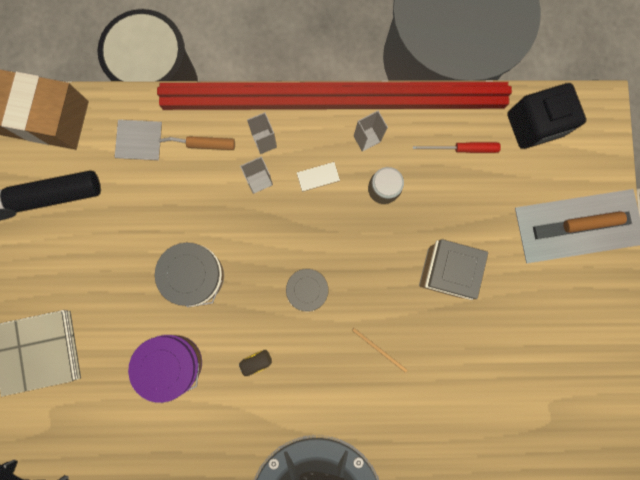

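The top view shows the wide grey lid at (187,273), the slim lid at (308,290), the purple decoy at (163,369), the square lid at (457,269), and the channels at (258,175), (262,133) and (370,131). The channels are well away from both round tubs.

```bash
cat >> h.py <<'E'
def ray(n,uv):
    m=ctrl.camera_model(n);R=cv2.Rodrigues(np.array(m['rvec'],float))[0];t=np.array(m['tvec'],float).ravel()
    d=R.T@np.linalg.inv(np.array(m['intrinsics']))@np.array([uv[0],uv[1],1.]);return -R.T@t,d/np.linalg.norm(d)
def onz(n,uv,z):
    c,d=ray(n,uv);return c+d*(z-c[2])/d[2]
def proj(n,P):
    m=ctrl.camera_model(n);return cv2.projectPoints(np.array(P,float).reshape(-1,3),np.array(m['rvec'],float),np.array(m['tvec'],float),np.array(m['intrinsics'],float),None)[0].reshape(-1,2)
E
python3 - <<'E'
from h import *
ims={n:cv2.imread(f'pics/{n}1.png') for n in ('top','scene')}
import cv2
for nm,uv,h,r,pr in [('wide',(187,273),115.5,65,39),('slim',(308,290),160.5,42,25)]:
    g=cv2.cvtColor(ims['top'],cv2.COLOR_BGR2GRAY); hsv=cv2.cvtColor(ims['top'],cv2.COLOR_BGR2HSV)
    m=((hsv[:,:,1]<40)&(g<135)).astype(np.uint8)
    n,l,st,ce=cv2.connectedComponentsWithStats(m); k=l[uv[1],uv[0]]; print(nm,st[k],ce[k])
    cs,_=cv2.findContours((l==k).astype(np.uint8),0,1); e=cv2.fitEllipse(max(cs,key=len)); print(e)
    P=onz('top',e[0],h-3); print('world',P, np.hypot(P[0],P[1]))
    th=np.linspace(0,2*np.pi,60)
    for c in ims:
        for rr,z in((r,h-3),(pr,h)):
            q=proj(c,np.c_[P[0]+rr*np.cos(th),P[1]+rr*np.sin(th),0*th+z])
            for a in q: cv2.circle(ims[c],tuple(int(v) for v in a.round()),0,(0,255,0),-1)
a=cv2.resize(ims['top'][220:340,130:350],None,fx=2.4,fy=2.4,interpolation=0);b=cv2.resize(ims['scene'][150:270,230:450],None,fx=2.4,fy=2.4,interpolation=0)
cv2.imwrite('pics/ov.png',np.vstack([a,b]))
E
```

```text
wide [ 155  243   63   63 3019] [186.07187811 274.00033124]
((186.07159423828125, 273.9977722167969), (60.592742919921875, 61.623992919921875), 63.59183120727539)
world [493.27920096 261.50286165 112.5       ] 558.3082632005031
slim [     0      0    640    480 281663] [314.83320493 245.78180308]
((324.5513000488281, 246.08514404296875), (543.051513671875, 748.0985107421875), 90.93917083740234)
world [543.87942173 -20.09251226 157.5       ] 544.2504335570177
```

View pics/ov.png

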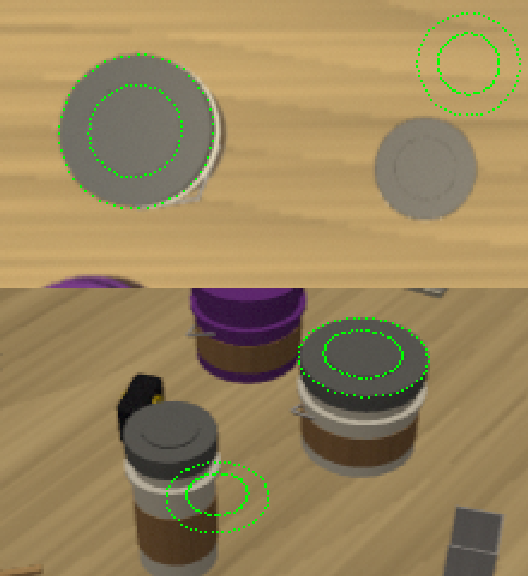

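The wide lid overlay fits in both views. My segmentation for the slim lid grabbed the table, but its centre is plainly at (307.5,290) in the top view. I'll use that and press the wide lid first.

```bash
cat >> h.py <<'E'
Q=[0,0.14686,0.98916,0]
def press(P,top,home):
    ctrl.move_ptp([P[0],P[1],top+60],Q)
    ctrl.move_l([P[0],P[1],top+22],vel=100)
    s0=ctrl.sense(); hit=ctrl.move_l([P[0],P[1],home-4],vel=25,f_stop=25)
    s=ctrl.sense(); print('hit',hit,np.round(s['tool_pos'],2),np.round(np.array(s['wrist_force'])-s0['wrist_force'],1),s['clock'])
    ctrl.move_l([P[0],P[1],top+60],vel=120)
E
python3 - <<'E'
from h import *
P=onz('top',(307.5,290),157.5);print(P,onz('scene',(301,209),160.5))
th=np.linspace(0,2*np.pi,60)
a=ctrl.get_image('top')[:,:,::-1].copy();b=ctrl.get_image('scene')[:,:,::-1].copy()
for c,im in(('top',a),('scene',b)):
    for rr,z in((42,157.5),(25,160.5)):
        for q in proj(c,np.c_[P[0]+rr*np.cos(th),P[1]+rr*np.sin(th),0*th+z]): cv2.circle(im,tuple(int(v) for v in q.round()),0,(0,255,0),-1)
cv2.imwrite('pics/ov2.png',cv2.resize(np.hstack([a[240:340,260:360],b[180:280,250:350]]),None,fx=4,fy=4,interpolation=0))
ctrl.grip(0); print(ctrl.sense()['clock'])
press([493.3,261.5],118,100)
print(ctrl.sense()['clock']); save('scene','scene2.png')
E
```

```text
[457.73572069  14.29790527 157.5       ] [461.88046902  14.85862464 160.5       ]
1.3667
hit True [493.35 261.5   99.95] [-1.7 -1.5 10.2] 4.8833
5.6917
```

View pics/ov2.png

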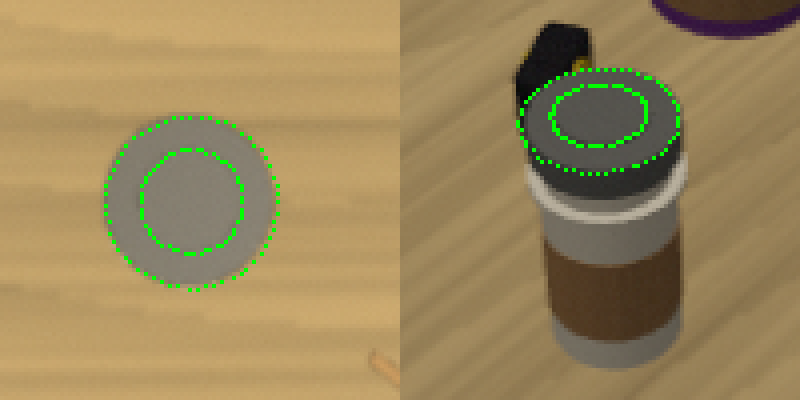

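View pics/scene2.png

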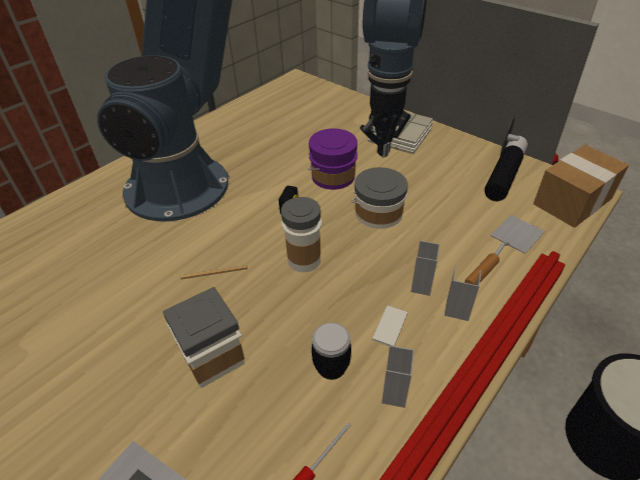

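The slim overlay fits to within about 2 mm. The wide lid stopped hard at z = 99.95, and its pale neck is no longer visible at (380,198). I'll press the slim lid next.

```bash
python3 - <<'E'
from h import *
press([457.7,14],163,145)
ctrl.move_l([330,150,240],vel=150)
ctrl.move_ptp([145.3,478.4,231.3],Q)
print(ctrl.sense()['clock']); a=save('scene','scene3.png'); save('top','top3.png')
o=cv2.imread('pics/scene1.png')
cv2.imwrite('pics/cmp.png',cv2.resize(np.hstack([o[120:400,160:480],a[120:400,160:480,::-1]]),None,fx=1.25,fy=1.25))
E
```

```text
hit True [457.77  14.01 144.93] [-2.  -1.9 11.1] 8.7333
12.35
```

View pics/cmp.png

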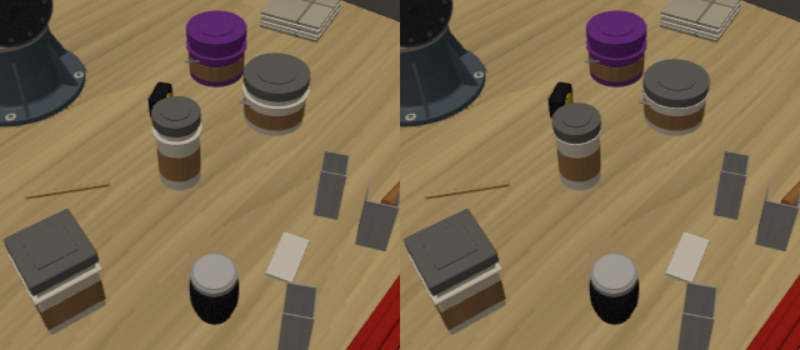

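View pics/top3.png

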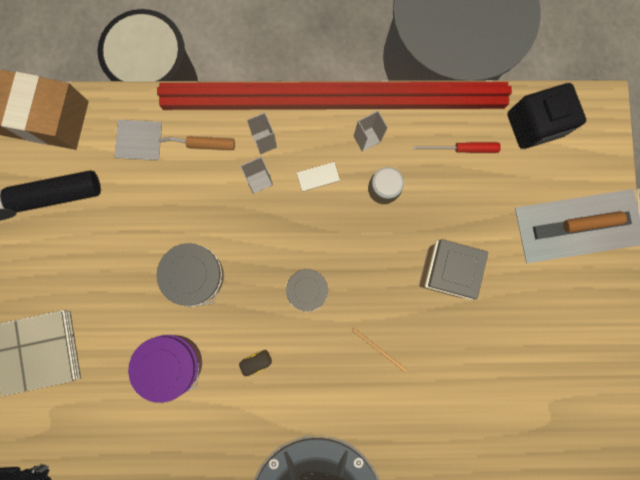

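Both grey round lids are down with no neck showing. The square lid, the purple tub and the channels look unchanged, so I'm handing the job in.

```bash
python3 - <<'E'
from h import *
ctrl.finish_job()
E
```

```text
the job is handed in; nothing more can be done
```

Both round tubs are closed and the job is handed in. I pressed each lid straight down with the closed fingers, the wide grey one first and then the slim one.

- **Lid heights:** Each press stopped hard on the shoulder. The wide lid ended at 99.95 mm (target 100) and the slim lid at 144.93 mm (target 145). In the last pictures neither round tub shows its pale neck.
- **Left alone:** The square lid is still raised. The purple tub and all the upright channels look unchanged from the first pictures.
- **Time and force:** The clock read about 12.4 s before the final pictures, against the 34 s limit. The wrist force read just after each stop was about 11 N; I did not record its peak, and the stop was set to trigger at a 25 N change.
- **Checks that disagreed:** My first automatic outline of the slim lid picked up the table instead, so I used the centre read from the top picture. The two cameras then differed by about 4 mm on that centre, which is well inside the 50 mm pad.

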